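# Roll the milling jar up the apron onto the jar mill

## Robot

A 7-joint arm with a two-finger parallel gripper is mounted at the origin on the work surface. World frame = base frame: x ahead of the robot, y to its left, z up, the work surface at z = 0. Lengths are in m, angles in degrees, forces in N, time in s.
With the tool pointing down it reaches from about 0.425 to 0.875 m from the base axis. Payload 4.7 kg.
Tool frame: the origin (TCP) lies on the mounting face of the last link; the fingertips stand 182 mm ahead of it and the grasp point (between the pads) lies 164 mm ahead of it; z points along the fingers, y is the line along which they close (so a half turn about z gives the same grasp; the last joint's range is limited). The gripper opens to 87 mm and grips with 3 to 60 N. Pads are 19 mm wide; open, the fingers measure 117 mm over their backs; the gripper's body (75 mm by 190 mm) begins 51 mm behind the grasp point.
Start: joints at [66.526, 18.392, -4.016, 83.108, 1.295, 78.541, -3.26], TCP at [0.267, -0.593, 0.405] pointing down, gripper open.
Joint ranges: [-163.93, 163.93], [-17.29, 119.83], [-79.2, 71.16], [3.27, 140.29], [-89.18, 269.18], [5.43, 117.66], [-154.24, 154.24]. Speed limits (degrees/s): [147.25, 147.25, 180, 180, 180, 180, 180].

## Interface

Orientations are given as [roll, pitch, yaw] about the fixed x, y, z axes, in that order (R = Rz(yaw) Ry(pitch) Rx(roll)).
In Python, from cell import env gives the robot as it stands.
- The arm moves only by the tool servo_tool, never from a script. Its argument "plan" is a list of rows, each an object with "xyz": the shift along the tool's x, y, z in cm, a list of three; "twist": the turn, a rotation vector about the tool's x, y, z in degrees, a list of three; "jaw": the closure, from 0 (fully open) to 1 (shut). In form: [{"xyz": [x, y, z], "twist": [wx, wy, wz], "jaw": jaw}, ...]. A call has 1 to 10 rows; each row is the pose to reach, as a shift and turn from the pose commanded when the call began, along the tool's axes at that moment; what a row does not reach only later rows make up. A row lasts 1/12 s, in which the tool goes at most 41.7 mm and 7.16 degrees, less where a joint would pass 70% of its speed; a pose out of reach is approached as far as the arm can. A call with a gripper value outside its range is refused whole. The fingers move at their own pace and stop on an object; "newtons" is the grip in N (left out, the last holds). Time passes only in rows, so rows that repeat a pose let the fingers close. It gives the time, the measured TCP pose, the force, the opening and the grip force at its end, in the units of the state.
- env.get_obs(): the state, without advancing time (a new reading comes with each control period).
- env.read_camera(name): name is "scene" or "top"; returns a dict with "img" (384x512x3 uint8, red, green, blue), "camera_matrix" (3x3 intrinsics, pixels), "k1" (the pictures are not rectified: a ray, as slopes to the right and down, at radius r is drawn at 1 + k1 r^2 times it, then the intrinsics apply), "R" (3x3) and "t" (3): a world point X has camera coordinates R X + t. Camera axes: x right, y down, z forward; pixel columns grow to the right and rows downward; lengths in m; the calibration is good to about 2 mm. A picture is of the moment at which its call begins. There is no depth.
- env.sign_off(): hands the job in; it is judged then, once.
The state is a dict: "time_s": time; "qpos": joint angles; "joint_velocities": joint speeds; "effort": joint torques, N m; "tool_pos": TCP position; "tool_rot": TCP orientation; "force": force on the tool from outside, world axes, zero at the start; "wrist_torque": the same for the moment, N m; "grip_width": finger opening in m; "grasp_force": force on a finger pad.
Only numpy, scipy, OpenCV 4.12 (cv2) and the standard library are available. Lean on these libraries where they do the work, as an engineer would, in place of code of your own. Each camera call takes 0.05 s, during which the arm holds its last target. There are 200 camera calls.

## Task

Load the jar mill: with the fingers only, push the white milling jar that lies at the foot of the mill's sloping apron, rolling it up the slope and over the front roller until it drops home between the two rubber rollers, lying straight along them. Keep the fingers behind it all the way up so that it never rolls free or gets away back down the slope; do not pick it up. Leave the jar resting there on its own, and do not disturb the eyepiece, the sample jar and the petri dish standing about.

Things in the scene. Friction and masses are not known exactly. Their poses are not given: they have to be found in the camera images.
- jar: Closed white milling jar, a smooth glazed cylinder on its side (friction about 0.35): 88 mm diameter, body 110 mm long; grey cap (74 mm diameter) on one end reaches 81 mm from the body's middle; 0.5-0.9 kg. Origin: middle of the body. Its y runs along the axis to the cap; x and z turn as it rolls. It starts at the foot of the apron against a low lip; let go on the slope it rolls back there.
- apron (a point): The loading apron: plain steel ramp, 210 mm wide, rising 9 degrees. Point on its surface, on the mill's middle line, under the waiting jar. x points up the slope (push direction), y along the rollers, z square to the sheet. In this frame the waiting jar's axis is at x 0, z 44 mm; foot lip, a 10 mm high bar, at x -30 mm; sheet ends at x 125 mm; side cheeks 12 mm high at y +-105 mm.
- front_roller (a point): Middle of the front roller's axis; frame as mill_base (x level in the push direction, z up). It has rubber sleeves, 30 mm diameter, y -54 to 54 mm, stands 2 mm proud of the apron's plane and does not turn (geared). In the apron frame it lies at x 142, z -13 mm. The jar tips over when its axis is straight above this point, 59 mm up; from there it rolls on by itself into the seat.
- seat (a point): Where the jar's axis lies when home: midway between the two rollers, on the mill's middle line, 87 mm above the bench, 32 mm beyond the front roller's axis and 50 mm above it; frame as mill_base. The back roller, same size, 32 mm beyond this point, turns freely. A fixed 12 mm steel rail behind it, at this height, 6 mm clear of the seated jar, is the final stop.
- mill_base (a point): Jar mill, fixed to the bench, 295 by 222 mm; point at bench level on its middle line. x level in the push direction, y along the rollers, z up. White drive box at the -y end: near face y -111 mm, 70 mm wide, x -50 to 140 mm, 106 mm high, knob to 121 mm. Cheeks beside the rollers 58 mm high; rail uprights at x 130, y +-108 mm, 105 mm high.
- eyepiece_mid (a point): Bystander: a black microscope eyepiece standing on the bench, 62 mm high, up to 42 mm diameter; point half-way up its axis.
- sample_mid (a point): Bystander: a small glass sample jar with a white cap, 75 mm high, 44 mm diameter; point half-way up its axis.
- petri_mid (a point): Bystander: a flat closed petri dish on the bench, about 94 mm diameter, 15 mm high; point half-way up its axis.
There are look-alikes about, which are no part of the job. Several things have the shape of the jar; the one meant has the colours described above.

How it is judged (in metres and radians):
On the way:
1. the jar is on the upper half of the apron, rolling on the sheet (x of jar in the frame of apron between 0.065 and 0.135 m and z of jar in the frame of apron below 0.052 m), for 0.1 s.
At the end, for the whole second after the job is handed in: The jar rests between the two rollers: its axis within 5 mm of the seat point lengthways and in height, its middle between 40 mm right and 25 mm left of the mill's middle line, its axis within 0.06 rad of the rollers' direction, moving slower than 20 mm/s, and nothing touches it but the mill (x of jar in the frame of seat between -0.005 and 0.005 m and z of jar in the frame of seat between -0.005 and 0.005 m and y of jar in the frame of seat between -0.04 and 0.025 m and angle between the y axis of jar and the y axis of seat, either way round below 0.06 rad and linear speed of jar below 0.02 m/s).
It fails at once if the jar rolls free on the apron: between 25 mm above its waiting place and the front roller it moves faster than 0.2 m/s with no finger or arm on it (x of jar in the frame of apron between 0.025 and 0.125 m and z of jar in the frame of apron below 0.06 m and linear speed of jar above 0.2 m/s and contact force between each of the fingers, the arm and jar below 0.02 N).
It fails at once if the jar is lifted: its axis more than 60 mm off the plane of the apron (44 to 46 mm when rolling) (z of jar in the frame of apron above 0.06 m).
It fails at once if the arm or the gripper's body, not the fingers, pushes the jar (contact force between the arm and jar above 2 N).
It fails at once if the eyepiece, the sample jar or the petri dish is pushed more than 20 mm or tipped (distance of any of eyepiece_mid, sample_mid, petri_mid from where it was at the start of the episode above 0.02 m or angle between any of eyepiece_mid, sample_mid, petri_mid's own z axis and vertical above 0.5 rad).
It also fails if it takes over 38 s, if anything falls off the work surface, if the arm or the gripper's body presses on something with over 40 N, if the wrist force passes 120 N, or if a joint passes its speed limit or range.

## Working session

There is one attempt and no reset: what is moved stays moved. The work goes in short steps, Python scripts to look and compute and a tool call to move; the robot and the scene stay as the last step left them, time stands still between calls to the robot, and variables do not carry over. Pictures are saved under pics/ and viewed, at most 10 in all, crops included, and the job is handed in when it is done.

Besides the shell and the picture viewer there is one more tool, called after "Request:" in YAML: its name, and indented under it one key for each argument. servo_tool: Moves the arm, as the interface text tells. Its arguments: {"type":"object","properties":{"plan":{"type":"array","items":{"type":"object","properties":{"xyz":{"type":"array","items":{"type":"number"}},"twist":{"type":"array","items":{"type":"number"}},"jaw":{"type":"number"}}}},"newtons":{"type":"number"}},"required":["plan"]}

```bash
mkdir -p pics
python3 - <<'E'
from cell import env
import cv2,pickle
d={}
for n in("scene","top"):
    c=env.read_camera(n);d[n]=c
    cv2.imwrite(f"pics/{n}0.png",c["img"][:,:,::-1]);print(n,c["camera_matrix"],c["k1"],c["R"],c["t"])
pickle.dump(d,open("c0.pkl","wb"))
print(env.get_obs())
E
```

```text
scene [[420.00168891   0.         256.96016665]
 [  0.         420.00168891 180.59437352]
 [  0.           0.           1.        ]] -0.07877413197141159 [[ 0.7614702   0.64801025 -0.01567962]
 [ 0.35453645 -0.43661888 -0.8268421 ]
 [-0.54264818  0.62405662 -0.56221552]] [-0.33003267 -0.11703927  1.37379964]
top [[453.89110996   0.         256.18429952]
 [  0.         453.89110996 192.84577286]
 [  0.           0.           1.        ]] -0.020222260956553557 [[-0.02816901 -0.99958755  0.00558911]
 [-0.9973868   0.02773398 -0.06671124]
 [ 0.06652872 -0.00745369 -0.99775667]] [0.00970266 0.47749827 1.28019644]
{'time_s': 0.1, 'qpos': array([66.5278148 , 18.43449625, -4.01690432, 83.16657389,  1.29584994,
       78.54194253, -3.26224933]), 'joint_velocities': array([ 0.00929305, -0.07912635, -0.12176837, -0.13447245, -0.07631237,
       -0.00231782,  0.04213132]), 'effort': array([-2.48338465e-04, -4.92572558e+01, -4.05771118e-01, -3.13395560e+01,
       -6.40024315e-02,  3.95797240e-02,  6.44672923e-05]), 'tool_pos': array([ 0.26718438, -0.59234941,  0.40378613]), 'tool_rot': array([-1.79902273e+02,  5.85879880e-03,  2.42809781e+01]), 'force': array([ 0.50511496, -0.10429789,  0.1554995 ]), 'wrist_torque': array([ 0.03087017, -0.03983461,  0.01806272]), 'grasp_force': 0.0, 'grip_width': 0.08693804814968786}
```

View pics/scene0.png

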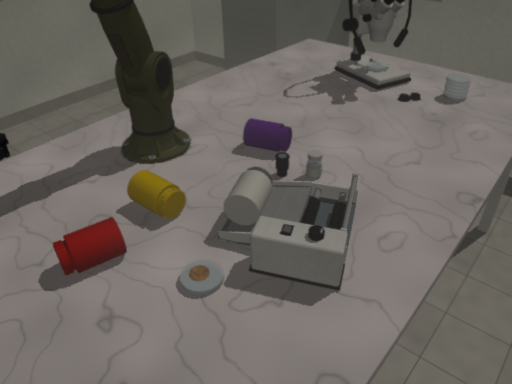

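View pics/top0.png

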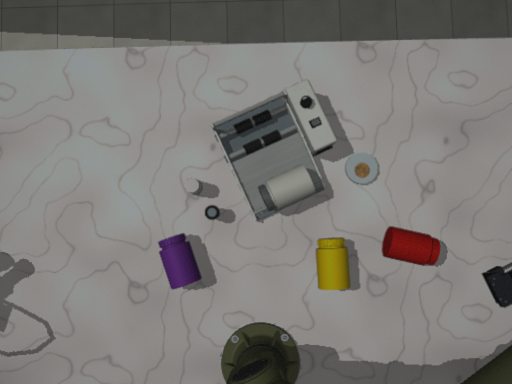

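The top view shows four jar-shaped things: white at (290,188), purple at (180,262), yellow at (333,264) and red at (411,246). The white one, on the mill's apron, is the target. The scene view agrees, with white at (248,197). Next, one close crop.

```bash
cat > h.py <<'E'
import numpy as np,cv2,pickle
def ray(c,uv):
    K=c["camera_matrix"];k1=c["k1"]
    d=(np.array(uv,float)-K[:2,2])/np.diag(K)[:2]
    r=cv2.undistortPoints(np.array([[uv]],float),K,np.array([k1,0,0,0.]))[0,0]
    R=np.array(c["R"]);t=np.array(c["t"])
    return -R.T@t, R.T@np.array([r[0],r[1],1])
def onz(c,uv,z):
    o,d=ray(c,uv);return o+d*(z-o[2])/d[2]
def proj(c,X):
    K=c["camera_matrix"];return cv2.projectPoints(np.array(X,float).reshape(-1,3),cv2.Rodrigues(np.array(c["R"]))[0],np.array(c["t"]),K,np.array([c["k1"],0,0,0.]))[0][:,0]
E
python3 - <<'E'
import cv2
a=cv2.imread("pics/top0.png")[75:225,185:385];a=cv2.resize(a,None,fx=4,fy=4,interpolation=cv2.INTER_CUBIC)
a=cv2.convertScaleAbs(a,alpha=1.4)
cv2.imwrite("pics/crop0.png",a)
E
```

```text
(no output)
```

View pics/crop0.png

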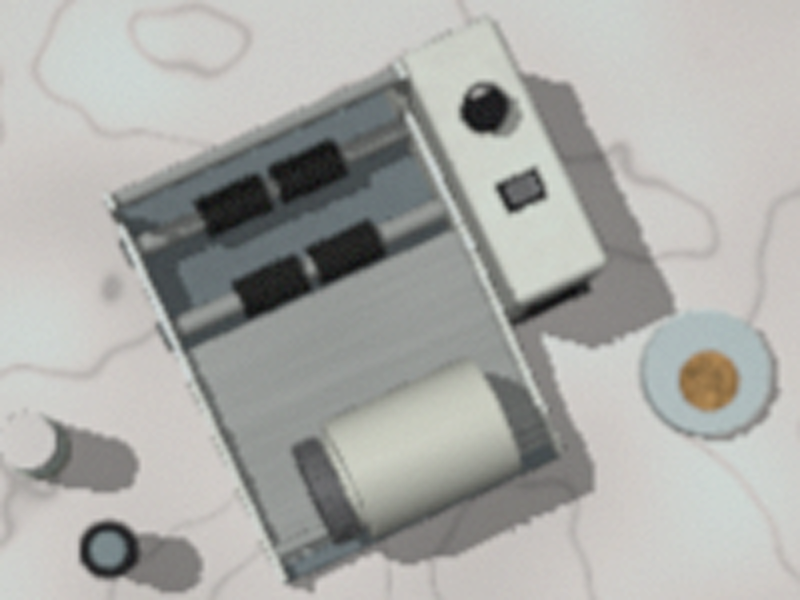

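The crop confirms it: a white body with a grey cap on the left (+y) end, crop corners about (325,430), (478,362), (520,470) and (370,537). The box top corners are (400,58), (488,18), (605,262) and (518,305). The front sleeves centre near (310,270) and the back ones near (272,187).

```bash
cat > m.py <<'E'
from h import *
d=pickle.load(open("c0.pkl","rb"));T=d["top"];S=d["scene"]
f=lambda u,v:(185+(u+.5)/4-.5,75+(v+.5)/4-.5)
np.set_printoptions(precision=4,suppress=True)
B=[onz(T,f(*p),.106)[:2] for p in((400,58),(488,18),(605,262),(518,305))]
for i in range(4):
    e=B[(i+1)%4]-B[i];print("edge",np.linalg.norm(e),np.degrees(np.arctan2(e[1],e[0])))
fr=onz(T,f(310,268),.051);bk=onz(T,f(272,187),.051);print("rollers",fr,bk,np.linalg.norm(fr-bk),np.degrees(np.arctan2(*(bk-fr)[[1,0]])))
L=onz(T,f(242,298),.05);R=onz(T,f(379,237),.05);print("sleeve",L,R,np.linalg.norm(L-R),np.degrees(np.arctan2(*(L-R)[[1,0]]))-90)
J=[onz(T,f(*p),.071)[:2] for p in((325,430),(478,362),(520,470),(370,537))]
print("jar",np.mean(J,0),[np.linalg.norm(J[(i+1)%4]-J[i]) for i in range(4)],[np.degrees(np.arctan2(*(a-b)[::-1]))-90 for a,b in((J[0],J[1]),(J[3],J[2]))])
# scene white mask of the jar
E
python3 m.py
```

```text
edge 0.06587928401246611 -66.68219461423254
edge 0.1838432192898265 -156.78812168808375
edge 0.06555026580562184 114.81798503928573
edge 0.18555901685190773 23.32138754905622
rollers [ 0.6185 -0.0241  0.051 ] [0.6766 0.0009 0.051 ] 0.06332340693384483 23.257711559302006
sleeve [0.5987 0.0241 0.05  ] [ 0.6393 -0.0731  0.05  ] 0.10534234278035338 22.647998731347926
jar [ 0.4873 -0.0975] [np.float64(0.11518685024732077), np.float64(0.079529734527262), np.float64(0.11258435282274536), np.float64(0.07937919038828302)] [np.float64(22.439455600371346), np.float64(22.41644734262809)]
```

```bash
cat >> m.py <<'E'
print('----')
th=np.radians(23.2);P=np.array([np.cos(th),np.sin(th)]);Q=np.array([-P[1],P[0]]);F=np.array([.6188,-.0244])
W=lambda x,y,z:np.r_[F+x*P+y*Q,z]   # level frame from the front roller
loc=lambda p:np.array([(p[:2]-F)@P,(p[:2]-F)@Q])
if __name__=="__main__":
    print("jar loc",loc(np.mean(J,0)),"box",[loc(b) for b in B])
    tip=W(-.205,-.012,.06);print("tip start",tip,np.linalg.norm(tip[:2]),proj(T,tip))
    for c,q in((T,"top"),(S,"scene")):
        hsv=cv2.cvtColor(c["img"],cv2.COLOR_RGB2HSV)
        m=cv2.inRange(hsv,(20,150,60),(35,255,255));n,l,s,ce=cv2.connectedComponentsWithStats(m);i=1+np.argmax(s[1:,4]);print(q,"yellow",s[i],ce[i])
        if q=="top":
            x,y,w,h,_=s[i];print([loc(onz(c,(u,v),.044)) for u,v in((x,y),(x+w,y),(x+w,y+h))])
    print("scene proj: jar mid, sleeve ends, box top corners",proj(S,[W(-.149,-.0155,.071),W(0,.054,.052),W(0,-.054,.052)]+[np.r_[b,.106] for b in B]))
    # jar cap axis end in the scene
E
python3 m.py | sed -n '/----/,$p'
python3 - <<'E'
import cv2
a=cv2.imread("pics/scene0.png")[155:290,205:375];cv2.imwrite("pics/crop1.png",cv2.convertScaleAbs(cv2.resize(a,None,fx=4,fy=4,interpolation=cv2.INTER_CUBIC),alpha=1.3))
E
```

```text
----
jar loc [-0.1497 -0.0154] box [array([ 0.0958, -0.11  ]), array([ 0.096 , -0.1758]), array([-0.0879, -0.1759]), array([-0.0897, -0.1104])]
tip start [ 0.4351 -0.1162  0.06  ] 0.4503504879026622 [[297.5382 206.0249]]
top yellow [ 316  238   34   52 1494] [332.3039 264.3661]
[array([-0.3071, -0.0225]), array([-0.3469, -0.1084]), array([-0.4761, -0.0468])]
scene yellow [ 128  171   57   47 1753] [156.0878 193.7131]
scene proj: jar mid, sleeve ends, box top corners [[247.5221 197.1506]
 [313.8279 197.105 ]
 [304.8192 224.3295]
 [346.5723 229.4366]
 [342.208  251.1674]
 [250.8979 233.5811]
 [259.4646 213.866 ]]
```

View pics/crop1.png

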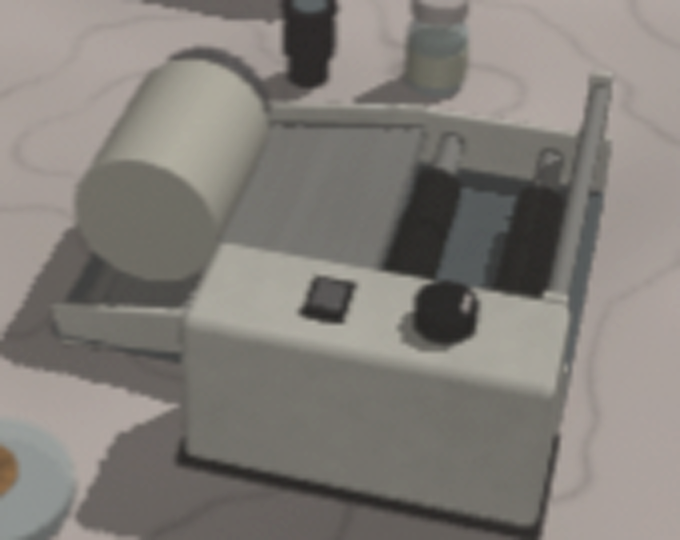

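The scene projections agree with the picture: the sleeve end at (314,197) and box corners fall within about 1 px, and the jar middle within about 2 px. I'm setting out to a point behind and above the jar.

Request:
servo_tool:
  plan:
    - {"xyz": [2, -2, 0], "twist": [0, 0, 0], "jaw": 0.31}
    - {"xyz": [4.5, -5, 0], "twist": [0, 0, 0], "jaw": 0.31}
    - {"xyz": [7, -7.5, 0], "twist": [0, 0, 0], "jaw": 0.31}
    - {"xyz": [9.5, -10, 0], "twist": [0, 0, 0], "jaw": 0.31}
    - {"xyz": [12, -13, 1], "twist": [0, 0, 1.1], "jaw": 0.31}
    - {"xyz": [14.5, -15.5, 1], "twist": [0, 0, 1.1], "jaw": 0.31}
    - {"xyz": [17, -18, 1], "twist": [0, 0, 1.1], "jaw": 0.31}
    - {"xyz": [19.5, -21, 2], "twist": [0, 0, 1.1], "jaw": 0.31}
    - {"xyz": [22, -23.5, 2], "twist": [0, 0, 1.1], "jaw": 0.31}
    - {"xyz": [24.5, -26.5, 3], "twist": [0, 0, 1.1], "jaw": 0.31}

```text
time_s: 0.93
tool_pos: [0.3822, -0.249, 0.3755]
tool_rot: [179.9, -0.1, 23.1]
force: [1.1, -0.1, 0.6]
grip_width: 0.06
grasp_force: 0.0
```

Request:
servo_tool:
  plan:
    - {"xyz": [2.5, -2.5, 1], "twist": [0, 0, 0], "jaw": 0.31}
    - {"xyz": [5, -5, 2], "twist": [0, 0, 0], "jaw": 0.31}
    - {"xyz": [7.5, -8, 3.5], "twist": [0, 0, 0], "jaw": 0.31}
    - {"xyz": [9.5, -10, 5], "twist": [0, 0, 0], "jaw": 0.31}
    - {"xyz": [9.5, -10, 5], "twist": [0, 0, 0], "jaw": 0.31}
    - {"xyz": [9.5, -10, 5], "twist": [0, 0, 0], "jaw": 0.31}

```text
time_s: 1.43
tool_pos: [0.4295, -0.1192, 0.3238]
tool_rot: [-179.9, 0.1, 23.4]
force: [-0.3, -0.5, 0.3]
grip_width: 0.0602
grasp_force: 0.0
```

```bash
cat > st.py <<'E'
import sys;from m import *
from cell import env
o=env.get_obs();p=np.array(o["tool_pos"])
print(o["time_s"],p,o["tool_rot"],"loc",loc(p),"tipz",p[2]-.182,"F",o["force"],o["grip_width"],np.array(o["qpos"]))
print("tip px",[proj(c,p-[0,0,.182]) for c in(S,T)])
if len(sys.argv)>1:
    a=env.read_camera("scene")["img"][90:290,150:400];b=env.read_camera("top")["img"][60:260,170:420]
    cv2.imwrite(f"pics/{sys.argv[1]}.png",cv2.convertScaleAbs(cv2.resize(np.vstack([a,b])[:,:,::-1] if 0 else np.hstack([a,b])[:,:,::-1],None,fx=1.6,fy=1.6,interpolation=cv2.INTER_CUBIC),alpha=1.3))
E
python3 st.py v1 | sed '1,/----/d'
```

```text
1.4333 [ 0.4295 -0.1192  0.3238] [-179.9267    0.1046   23.4292] loc [-0.2114 -0.0126] tipz 0.14177784109146518 F [-0.2609 -0.4639  0.3317] 0.06023398912346078 [ 41.7172  -2.2814 -28.7469 115.7815  -1.1942  66.3512 -53.0999]
tip px [array([[221.8674, 167.856 ]]), array([[301.8594, 206.9777]])]
```

View pics/v1.png

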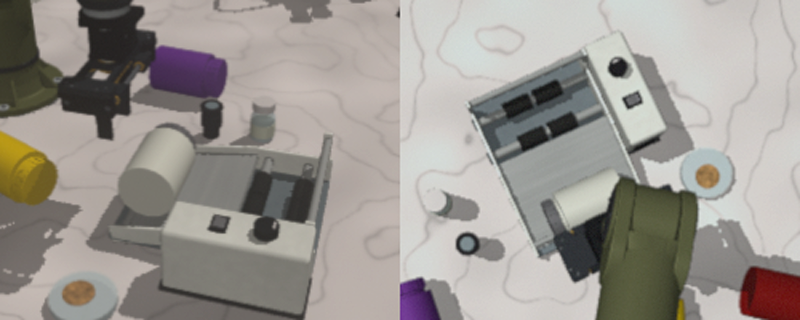

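The gripper is open to 60 mm and stands behind the jar, with fingertips at crop (105,125) where expected. The path is clear, so I'm lowering it.

Request:
servo_tool:
  plan:
    - {"xyz": [-0.4, 0, 1.5], "twist": [0, 0, 0.2], "jaw": 0.31}
    - {"xyz": [-0.4, 0, 3.5], "twist": [0, 0, 0.2], "jaw": 0.31}
    - {"xyz": [-0.4, 0, 5.5], "twist": [0, 0, 0.2], "jaw": 0.31}
    - {"xyz": [-0.4, 0, 7.2], "twist": [0, 0, 0.2], "jaw": 0.31}
    - {"xyz": [-0.4, 0, 8.3], "twist": [0, 0, 0.2], "jaw": 0.31}
    - {"xyz": [-0.4, 0, 8.3], "twist": [0, 0, 0.2], "jaw": 0.31}
    - {"xyz": [-0.4, 0, 8.3], "twist": [0, 0, 0.2], "jaw": 0.31}

```text
time_s: 2.12
tool_pos: [0.4258, -0.1233, 0.2419]
tool_rot: [-180.0, 0.0, 22.9]
force: [1.2, -0.4, 1.2]
grip_width: 0.0606
grasp_force: 0.0
```

```bash
python3 st.py v2 | sed '1,/----/d'
```

```text
2.1167 [ 0.4258 -0.1233  0.2419] [-179.9842    0.0136   22.8884] loc [-0.2163 -0.0149] tipz 0.05990091273474615 F [ 1.2059 -0.3667  1.1773] 0.060576195951243604 [ 41.2786   3.5291 -29.0427 121.0368   2.0617  55.9144 -55.986 ]
tip px [array([[221.7267, 196.1524]]), array([[300.2419, 209.3181]])]
```

View pics/v2.png

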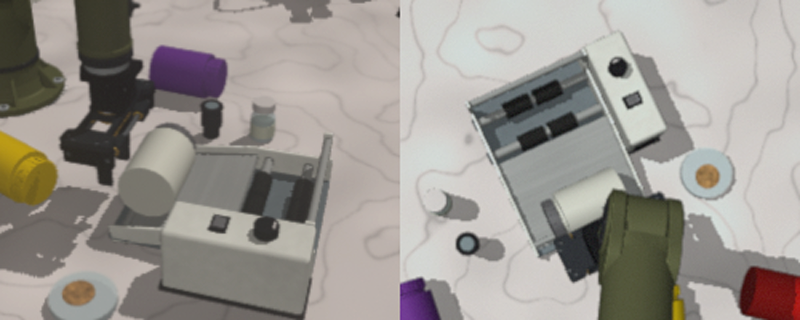

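Fingers are just behind the jar, the tips a little below its axis and clear of the mill. Starting a slow push.

Request:
servo_tool:
  plan:
    - {"xyz": [0.3, -0.3, 0], "twist": [0, 0, -0.3], "jaw": 0.31}
    - {"xyz": [0.6, -0.3, 0], "twist": [0, 0, -0.3], "jaw": 0.31}
    - {"xyz": [0.9, -0.3, 0], "twist": [0, 0, -0.3], "jaw": 0.31}
    - {"xyz": [1.2, -0.3, 0], "twist": [0, 0, -0.3], "jaw": 0.31}
    - {"xyz": [1.5, -0.3, 0], "twist": [0, 0, -0.3], "jaw": 0.31}
    - {"xyz": [1.8, -0.3, -0.05], "twist": [0, 0, -0.3], "jaw": 0.31}
    - {"xyz": [2.1, -0.3, -0.1], "twist": [0, 0, -0.3], "jaw": 0.31}
    - {"xyz": [2.4, -0.3, -0.15], "twist": [0, 0, -0.3], "jaw": 0.31}
    - {"xyz": [2.7, -0.3, -0.2], "twist": [0, 0, -0.3], "jaw": 0.31}
    - {"xyz": [3.0, -0.3, -0.25], "twist": [0, 0, -0.3], "jaw": 0.31}

```text
time_s: 3.05
tool_pos: [0.4526, -0.1079, 0.2443]
tool_rot: [-180.0, 0.0, 23.3]
force: [-2.7, -0.4, 1.9]
grip_width: 0.0602
grasp_force: 1.1
```

```bash
cat > jar.py <<'E'
from m import *
from cell import env
o=env.get_obs();p=np.array(o["tool_pos"]);print(o["time_s"],p,o["tool_rot"],"loc",loc(p),"tipz",p[2]-.182,"F",o["force"])
c=env.read_camera("top");g=cv2.cvtColor(c["img"],cv2.COLOR_RGB2HSV);print([int(v) for v in g[100:104,300].mean(0)])
E
python3 st.py v3 | sed '1,/----/d'
```

```text
3.05 [ 0.4526 -0.1079  0.2443] [-179.9983    0.0152   23.2756] loc [-0.1857 -0.0113] tipz 0.06225899403508653 F [-2.7355 -0.4001  1.8694] 0.06019698454593039 [ 39.2106   6.2716 -30.1934 118.1273   3.785   56.5178 -59.6489]
tip px [array([[233.9051, 196.5825]]), array([[294.4074, 199.7345]])]
```

View pics/v3.png

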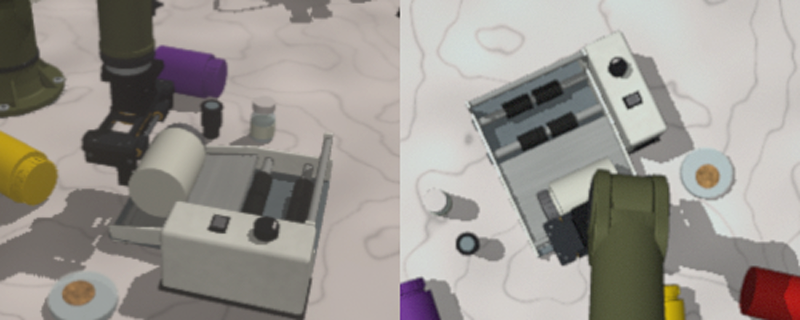

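The jar has come off the lip, straight, with both fingers behind it and about 2.7 N of push. Continuing.

Request:
servo_tool:
  plan:
    - {"xyz": [0.4, 0, -0.06], "twist": [0, 0, 0], "jaw": 0.31}
    - {"xyz": [0.8, 0, -0.12], "twist": [0, 0, 0], "jaw": 0.31}
    - {"xyz": [1.2, 0, -0.2], "twist": [0, 0, 0], "jaw": 0.31}
    - {"xyz": [1.6, 0, -0.26], "twist": [0, 0, 0], "jaw": 0.31}
    - {"xyz": [2.0, 0, -0.32], "twist": [0, 0, 0], "jaw": 0.31}
    - {"xyz": [2.4, 0, -0.4], "twist": [0, 0, 0], "jaw": 0.31}
    - {"xyz": [2.8, 0, -0.46], "twist": [0, 0, 0], "jaw": 0.31}
    - {"xyz": [3.2, 0, -0.52], "twist": [0, 0, 0], "jaw": 0.31}
    - {"xyz": [3.6, 0, -0.58], "twist": [0, 0, 0], "jaw": 0.31}
    - {"xyz": [4.0, 0, -0.65], "twist": [0, 0, 0], "jaw": 0.31}

```text
time_s: 3.98
tool_pos: [0.4894, -0.092, 0.2507]
tool_rot: [-180.0, 0.0, 23.3]
force: [-1.8, 0.1, 1.3]
grip_width: 0.0597
grasp_force: 1.2
```

Request:
servo_tool:
  plan:
    - {"xyz": [0.4, 0, -0.06], "twist": [0, 0, 0], "jaw": 0.31}
    - {"xyz": [0.8, 0, -0.12], "twist": [0, 0, 0], "jaw": 0.31}
    - {"xyz": [1.2, 0, -0.2], "twist": [0, 0, 0], "jaw": 0.31}
    - {"xyz": [1.6, 0, -0.26], "twist": [0, 0, 0], "jaw": 0.31}
    - {"xyz": [2.0, 0, -0.32], "twist": [0, 0, 0], "jaw": 0.31}
    - {"xyz": [2.4, 0, -0.4], "twist": [0, 0, 0], "jaw": 0.31}
    - {"xyz": [2.8, 0, -0.46], "twist": [0, 0, 0], "jaw": 0.31}
    - {"xyz": [3.2, 0, -0.52], "twist": [0, 0, 0], "jaw": 0.31}
    - {"xyz": [3.6, 0, -0.58], "twist": [0, 0, 0], "jaw": 0.31}
    - {"xyz": [4.0, 0, -0.65], "twist": [0, 0, 0], "jaw": 0.31}

```text
time_s: 4.82
tool_pos: [0.5262, -0.0762, 0.2573]
tool_rot: [180.0, 0.0, 23.3]
force: [-2.2, -0.7, 1.7]
grip_width: 0.0603
grasp_force: 1.2
```

```bash
python3 st.py v4 | sed '1,/----/d'
```

```text
4.8167 [ 0.5262 -0.0762  0.2573] [179.9977   0.0039  23.2774] loc [-0.1055 -0.0112] tipz 0.0752872086472739 F [-2.1819 -0.7069  1.6552] 0.060312033268362514 [ 33.6841  13.7419 -31.433  108.7672   8.253   59.7094 -67.9206]
tip px [array([[265.4048, 197.65  ]]), array([[282.338, 172.923]])]
```

View pics/v4.png

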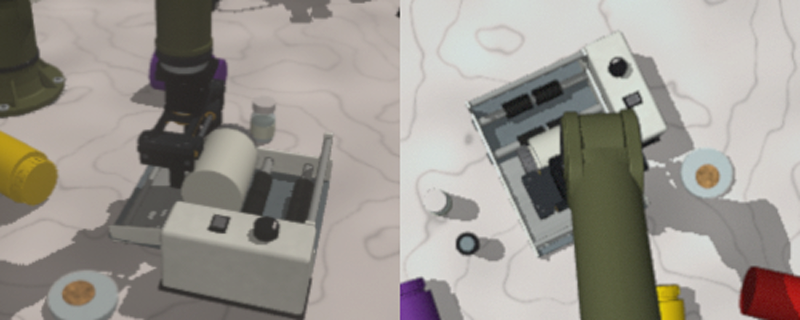

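The jar is on the upper apron, still straight and held at about 2 N. Next I push it over the roller, slowing toward the crest.

Request:
servo_tool:
  plan:
    - {"xyz": [0.4, 0, -0.06], "twist": [0, 0, 0], "jaw": 0.31}
    - {"xyz": [0.8, 0, -0.12], "twist": [0, 0, 0], "jaw": 0.31}
    - {"xyz": [1.2, 0, -0.2], "twist": [0, 0, 0], "jaw": 0.31}
    - {"xyz": [1.6, 0, -0.26], "twist": [0, 0, 0], "jaw": 0.31}
    - {"xyz": [2.0, 0, -0.32], "twist": [0, 0, 0], "jaw": 0.31}
    - {"xyz": [2.4, 0, -0.4], "twist": [0, 0, 0], "jaw": 0.31}
    - {"xyz": [2.8, 0, -0.46], "twist": [0, 0, 0], "jaw": 0.31}
    - {"xyz": [3.1, 0, -0.52], "twist": [0, 0, 0], "jaw": 0.31}
    - {"xyz": [3.4, 0, -0.58], "twist": [0, 0, 0], "jaw": 0.31}
    - {"xyz": [3.7, 0, -0.65], "twist": [0, 0, 0], "jaw": 0.31}

```text
time_s: 5.75
tool_pos: [0.5581, -0.063, 0.2631]
tool_rot: [-180.0, 0.5, 23.2]
force: [-9.2, -3.4, 5.6]
grip_width: 0.0604
grasp_force: 4.8
```

Request:
servo_tool:
  plan:
    - {"xyz": [0.3, 0, -0.05], "twist": [0, 0, 0], "jaw": 0.31}
    - {"xyz": [0.6, 0, -0.1], "twist": [0, 0, 0], "jaw": 0.31}
    - {"xyz": [0.9, 0, -0.15], "twist": [0, 0, 0], "jaw": 0.31}
    - {"xyz": [1.2, 0, -0.2], "twist": [0, 0, 0], "jaw": 0.31}
    - {"xyz": [1.4, 0, -0.2], "twist": [0, 0, 0], "jaw": 0.31}
    - {"xyz": [1.6, 0, -0.2], "twist": [0, 0, 0], "jaw": 0.31}
    - {"xyz": [1.8, 0, -0.2], "twist": [0, 0, 0], "jaw": 0.31}
    - {"xyz": [2.0, 0, -0.2], "twist": [0, 0, 0], "jaw": 0.31}
    - {"xyz": [2.0, 0, -0.2], "twist": [0, 0, 0], "jaw": 0.31}
    - {"xyz": [2.0, 0, -0.2], "twist": [0, 0, 0], "jaw": 0.31}

```text
time_s: 6.58
tool_pos: [0.5783, -0.0537, 0.2657]
tool_rot: [-180.0, -0.0, 23.3]
force: [0.2, 0.1, 0.3]
grip_width: 0.06
grasp_force: 0.0
```

```bash
python3 st.py v5 | sed '1,/----/d'
```

```text
6.5833 [ 0.5783 -0.0537  0.2657] [-179.9978   -0.0029   23.2941] loc [-0.0488 -0.011 ] tipz 0.08369796617251468 F [0.2137 0.0663 0.2753] 0.05997116561333336 [ 29.4553  19.1096 -31.482  101.5629  11.1174  62.4222 -72.503 ]
tip px [array([[288.7626, 198.6967]]), array([[273.6582, 153.779 ]])]
```

View pics/v5.png

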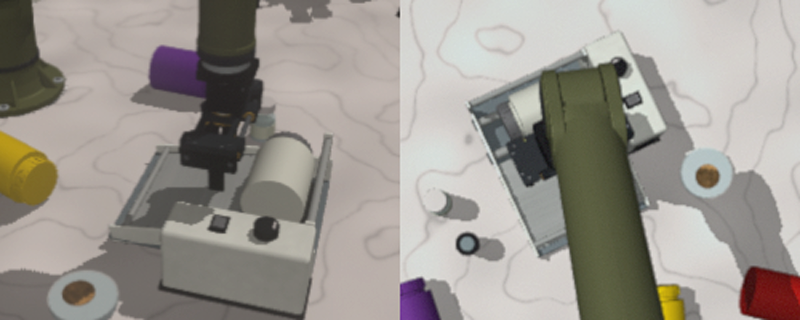

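The contact force is gone and the jar has dropped between the rollers at crop (280,175), clear of the fingers. I'm backing off and rising, then checking the seat without the arm in the way.

Request:
servo_tool:
  plan:
    - {"xyz": [-1, 0, -0.5], "twist": [0, 0, 0], "jaw": 0.31}
    - {"xyz": [-3, 0, -2], "twist": [0, 0, 0], "jaw": 0.31}
    - {"xyz": [-5, 0, -4], "twist": [0, 0, 0], "jaw": 0.31}
    - {"xyz": [-7, 0, -7], "twist": [0, 0, 0], "jaw": 0.31}
    - {"xyz": [-8, 1, -10], "twist": [0, 0, 0], "jaw": 0.31}
    - {"xyz": [-8, 4, -13], "twist": [0, 0, 0], "jaw": 0.31}
    - {"xyz": [-8, 7, -14], "twist": [0, 0, 0], "jaw": 0.31}
    - {"xyz": [-8, 10, -14], "twist": [0, 0, 0], "jaw": 0.31}
    - {"xyz": [-8, 13, -14], "twist": [0, 0, 0], "jaw": 0.31}
    - {"xyz": [-8, 16, -14], "twist": [0, 0, 0], "jaw": 0.31}

```text
time_s: 7.52
tool_pos: [0.5675, -0.234, 0.4068]
tool_rot: [179.9, -0.0, 23.2]
force: [0.1, 0.6, 1.0]
grip_width: 0.0603
grasp_force: 0.0
```

Request:
servo_tool:
  plan:
    - {"xyz": [0, 3, 0], "twist": [0, 0, 0], "jaw": 0.31}
    - {"xyz": [0, 6, 0], "twist": [0, 0, 0], "jaw": 0.31}
    - {"xyz": [0, 9, 0], "twist": [0, 0, 0], "jaw": 0.31}
    - {"xyz": [0, 12, 0], "twist": [0, 0, 0], "jaw": 0.31}
    - {"xyz": [0, 15, 0], "twist": [0, 0, 0], "jaw": 0.31}
    - {"xyz": [0, 17, 0], "twist": [0, 0, 0], "jaw": 0.31}
    - {"xyz": [0, 17, 0], "twist": [0, 0, 0], "jaw": 0.31}
    - {"xyz": [0, 17, 0], "twist": [0, 0, 0], "jaw": 0.31}

```text
time_s: 8.18
tool_pos: [0.6343, -0.39, 0.4051]
tool_rot: [-179.9, 0.0, 23.2]
force: [0.1, 0.9, 1.2]
grip_width: 0.0601
grasp_force: 0.0
```

```bash
python3 st.py v6 | sed '1,/----/d'; python3 - <<'E' | sed '1,/----/d'
from m import *
print("predicted seat px in v6 top crop",[((proj(T,W(.032,y,.087))[0]-[170,60])*1.6+[400,0]) for y in(-.070,-.0154,.040,.065)])
E
```

```text
8.1833 [ 0.6343 -0.39    0.4051] [-179.9278    0.0427   23.1587] loc [-0.1298 -0.3421] tipz 0.2230924952812846 F [0.1155 0.8928 1.1619] 0.06008247619744749 [ 43.339   31.9021 -22.2274  66.0928  11.5752  84.1591 -43.8461]
tip px [array([[191.5553, 239.9092]]), array([[413.3273, 118.6394]])]
predicted seat px in v6 top crop [array([577.2939,  92.7886]), array([548.2787, 105.9982]), array([518.743 , 119.4529]), array([505.3849, 125.5407])]
```

View pics/v6.png

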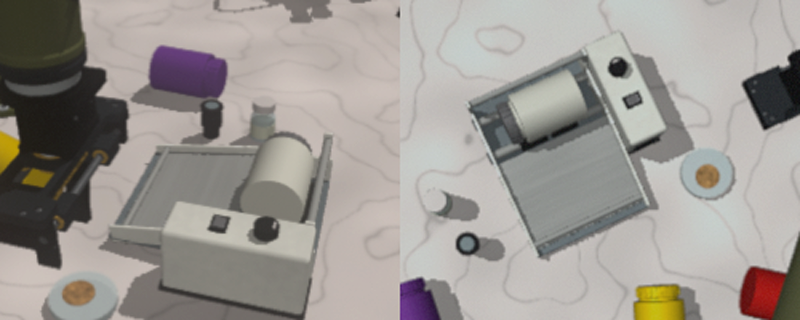

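The jar lies straight between the rollers, its body middle at crop (549,104) against a predicted (548,106). The eyepiece, sample jar and petri dish are where they started. Handing in.

```bash
python3 -c "
from cell import env
print(env.sign_off())"
```

```text
the job is handed in; nothing more can be done
None
```

The job is handed in: the white jar was pushed up the apron with the fingers only and rests straight between the rollers, with the eyepiece, sample jar and petri dish not visibly moved; the sign-off call returned no verdict.

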